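Load a vial into the turbidity meter, shut its window and hook the latch

ROBOT

A 6-joint arm with a two-finger parallel gripper is mounted at the origin on the work surface. World frame = base frame: x ahead of the robot, y to its left, z up, the work surface at z = 0. Lengths are in m, angles in degrees, forces in N, time in s.
With the tool pointing down it reaches from about 0.25 to 0.725 m from the base axis. Payload 9.7 kg.
Tool frame: the origin (TCP) lies between the finger pads; the fingertips stand 19 mm ahead of it and the grasp point (between the pads) is the TCP; z points along the fingers, y is the line along which they close (so a half turn about z gives the same grasp; the last joint's range is limited). The gripper opens to 85 mm and grips with 20 to 120 N. Pads are 22 mm wide; open, the fingers measure 114 mm over their backs; the gripper's body (76 mm by 85 mm) begins 54 mm behind the grasp point. The pads swing forward as they close: fully open they stand 13 mm farther back than shut.
Start: joints at [-76.776, 4.979, 10.078, 95.1, 0, 90], TCP at [0.126, -0.535, 0.25] pointing down, gripper open.
Joint ranges: [-179.16, 179.16], [-48.56, 103.87], [-65.8, 70.77], [-126.05, 130.52], [-82.76, 87.17], [-180, 180]. Speed limits (degrees/s): [127.2, 127.2, 147.25, 180, 180, 180].

INTERFACE

Orientations are given as [roll, pitch, yaw] about the fixed x, y, z axes, in that order (R = Rz(yaw) Ry(pitch) Rx(roll)).
In Python, from workcell import bot gives the robot as it stands. The module is installed in compiled form; this text tells all that it offers.
- The arm moves only by the shell command python3 -m crank 'ROWS' [OPENING] [FORCE]. ROWS is JSON, a list that holds one entry, the list of rows, each a list of 6 numbers: the shift along the world's x, y, z as a fraction of full scale, then the turn, a rotation vector about the world's x, y, z as a fraction of full scale. In form: [[[x, y, z, wx, wy, wz], ...]]. A call has 1 to 20 rows; each row shifts and turns the commanded pose from where the row before left it; what a row does not reach is not made up. Full scale, the value 1, is 20 mm for a shift and 0.12 rad for a turn. A row lasts 1/12 s, in which the tool goes at most 41.7 mm and 7.16 degrees, less where a joint would pass 70% of its speed; a pose out of reach is approached as far as the arm can. A call with a number of a shift or a turn outside -1 to 1 is refused whole. A call with a gripper value outside its range is refused whole. OPENING is the opening, from 0 (shut) to 1 (fully open), set as the call begins (- or left out, the last holds). The fingers move at their own pace and stop on an object; FORCE is the grip in N (left out, the last holds). Time passes only in rows, so rows that do not move let the fingers close. It gives the time, the measured TCP pose, the force, the opening and the grip force at its end, in the units of the state.
- bot.get_obs(): the state, without advancing time (a new reading comes with each control period).
- bot.camera(name): name is "scene" or "top" or "wrist"; returns the picture (384x512x3 uint8, red, green, blue); there is no depth.
- bot.camera_model(name): a dict with "vertical_fov" (degrees; the focal length in pixels is half the picture's height over the tangent of half this angle, whatever the lens; pixels are square), "cx", "cy" (the principal point, pixels), "R" (3x3) and "t" (3): a world point X has camera coordinates R X + t. Camera axes: x right, y down, z forward; pixel columns grow to the right and rows downward; lengths in m; the calibration is good to about 2 mm. A picture is of the moment at which its call begins: read the wrist's pose just before it. camera_model takes no time and is no camera call; for the wrist camera it gives the pose at the moment of the call.
- bot.job_done(): hands the job in; it is judged then, once.
The state is a dict: "time": time; "q": joint angles; "qd": joint speeds; "joint_efforts": joint torques, N m; "ee_pos": TCP position; "tcp_rot": TCP orientation; "wrist_force": force on the tool from outside, world axes, zero at the start; "torque": the same for the moment, N m; "opening": finger opening in m; "grasp_force": force on a finger pad.
Only numpy, scipy, OpenCV 4.12 (cv2) and the standard library are available. Lean on these libraries where they do the work, as an engineer would, in place of code of your own. Each camera call takes 0.05 s, during which the arm holds its last target. There are 200 camera calls.

TASK

Slide the meter's window fully open, then take the slim vial with the black cap, keep it upright and lower it to the bottom of the round well in the chamber without dropping it. Once it stands there, slide the window fully shut over it, and only then swing the hook latch all the way round until it rests home behind the stud on the window. Leave the tall bottle and the squat jar where they stand.

Things in the scene. Friction and masses are not known exactly. Their poses are not given: they have to be found in the camera images.
- meter: Turbidity meter, fixed: white case on a blue base, 200 (x) by 380 (y) by 110 mm high; low console along its -x face, 55 deep, 45 high. Origin: centre of the case's underside, z up. The chamber, open upward, spans x -60 to 60, y -100 to 30 mm; black floor at z = 42 mm with one round well. Track rails along y at x = +-83, top at z = 123 mm. The open window parks over the +y half.
- well_floor (a point): Centre of the bottom of the round well in the chamber floor, at (0, -35, 22) mm in the meter's frame, axes as the meter's. The well is 36 mm in diameter and 20 mm deep, with a 3 mm chamfer at its mouth.
- window (a joint): Clear sliding window in a grey frame, 152 by 164 mm, 8 mm thick, its upper face 120 mm above the bench. Value in m: 0 fully shut over the chamber, 0.14 fully open; it slides along the meter's +y to open and stays where it is left (about 2 N of friction).
- pull_rib (a point): Grip point of the window's upright pull rib, which is 12 mm thick (meter's y), 60 mm long (x) and stands 34 mm above the window's upper face; the point is at its middle, 10 mm below its top, 144 mm above the bench. Moves with the window; when shut it is at x = 0, y = 20 mm in the meter's frame. Axes as the meter's.
- latch (a joint): Flat steel hook on a vertical pivot at the -y end of the case's top, swinging level above the window. In rad: 0 closed (arm along the meter's +y, tooth behind the steel stud on the window's edge, at a stop), up to 1.75 open; opening is counter-clockwise from above, the arm's end going to the meter's -x. Stays where left (about 1 N at the knob).
- latch_knob (a point): Grip point on the latch's upright round steel knob, 18 mm in diameter, 36 mm tall above the arm (8 mm thick, upper face 131 mm above the bench); on the knob's axis, 12 mm below its top, 155 mm above the bench. Turns with the latch, 89 mm from the pivot; when closed at x = -16, y = -77 mm in the meter's frame.
- latch_hinge (a point): On the latch's vertical pivot axis at arm height, at (0, -165, 127) mm in the meter's frame.
- vial: The slim amber glass vial, loose, 80 mm tall, 28 mm in diameter, with a black cap 31 mm in diameter and 22 mm high; about 60 g. Origin: centre of its underside; z up along it.
- tall_bottle: Bystander: amber bottle 112 mm tall, 54 mm in diameter, narrow black cap 28 mm in diameter. Origin: centre of its underside.
- squat_jar: Bystander: amber jar 55 mm tall, 60 mm in diameter, wide black cap 56 mm in diameter. Origin: centre of its underside.
There are look-alikes about, which are no part of the job. Leave any yellow look-alike of the vial alone.

How it is judged:
By the outcome, as a careful person would: the job done as asked, in the order asked, and still so for the second after the job is handed in, with the robot touching nothing.
It also fails if it takes over 66 s, if anything falls off the work surface, if the arm or the gripper's body presses on something with over 40 N, if the wrist force passes 120 N, or if a joint passes its speed limit or range.

## Working session

There is one attempt and no reset: what is moved stays moved. The work goes in short steps, Python scripts to look and compute and a shell command to move; the robot and the scene stay as the last step left them, time stands still between calls to the robot, and variables do not carry over. Pictures are saved under pics/ and viewed, at most 10 in all, crops included, and the job is handed in when it is done.

```bash
mkdir -p pics; python3 - <<'E'
from workcell import bot
import cv2
for n in("scene","top"):
    cv2.imwrite(f"pics/{n}0.png",cv2.resize(bot.camera(n)[:,:,::-1],(800,600),interpolation=cv2.INTER_CUBIC))
    m=bot.camera_model(n);print(n,m)
print(bot.get_obs())
E
```

```text
scene {'vertical_fov': 51.41288579404647, 'cx': 255.1162420694081, 'cy': 189.25311507295962, 'R': array([[ 0.19390263,  0.98094519, -0.0121777 ],
       [ 0.71146464, -0.14915961, -0.68670917],
       [-0.67544048,  0.12449071, -0.72683026]]), 't': array([-0.12476586, -0.27307268,  1.45218175])}
top {'vertical_fov': 55.43340170627109, 'cx': 256.0604359437111, 'cy': 190.5558679827677, 'R': array([[-0.01241757, -0.99985939,  0.01126968],
       [-0.99678721,  0.01148597, -0.07926741],
       [ 0.07912683, -0.01221778, -0.99678968]]), 't': array([0.02370899, 0.52262434, 1.14792199])}
{'time': 0.1, 'q': array([-7.67764923e+01,  5.00717639e+00,  1.00387622e+01,  9.50994510e+01,
       -1.73227149e-03,  9.00007282e+01]), 'qd': array([-0.08807739, -0.11580947,  0.09047171, -0.04196749, -0.0693735 ,
        0.02973336]), 'joint_efforts': array([ 8.75840997e-04, -5.21560407e+01,  4.65652907e+01,  1.58894254e-02,
       -5.68098741e-07, -8.10446068e-06]), 'ee_pos': array([ 0.12576256, -0.53523878,  0.24965929]), 'tcp_rot': array([-1.79932135e+02,  1.73313276e-03,  1.32227816e+01]), 'wrist_force': array([ 0.02720327,  1.43719916, -0.02881483]), 'torque': array([ 0.01464262,  0.00466453, -0.05092773]), 'grasp_force': 0.0, 'opening': 0.08526462187679795}
```

View pics/scene0.png

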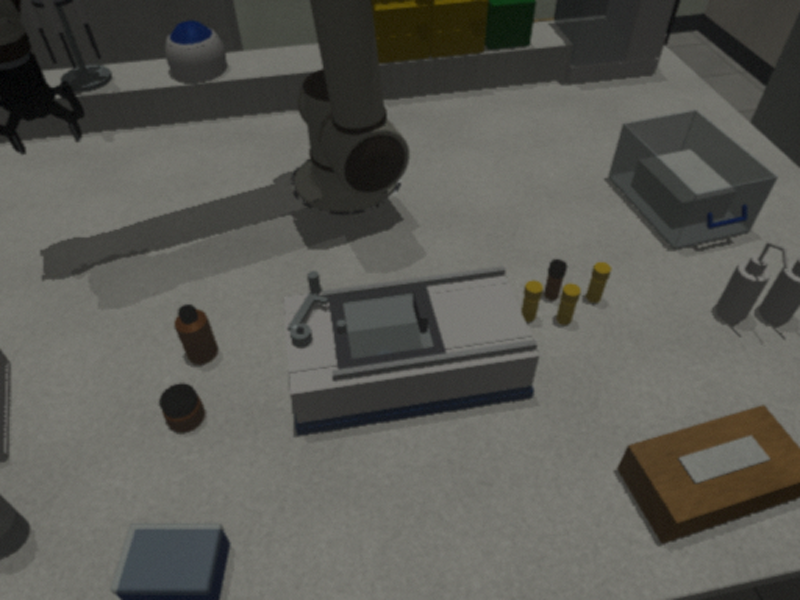

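View pics/top0.png

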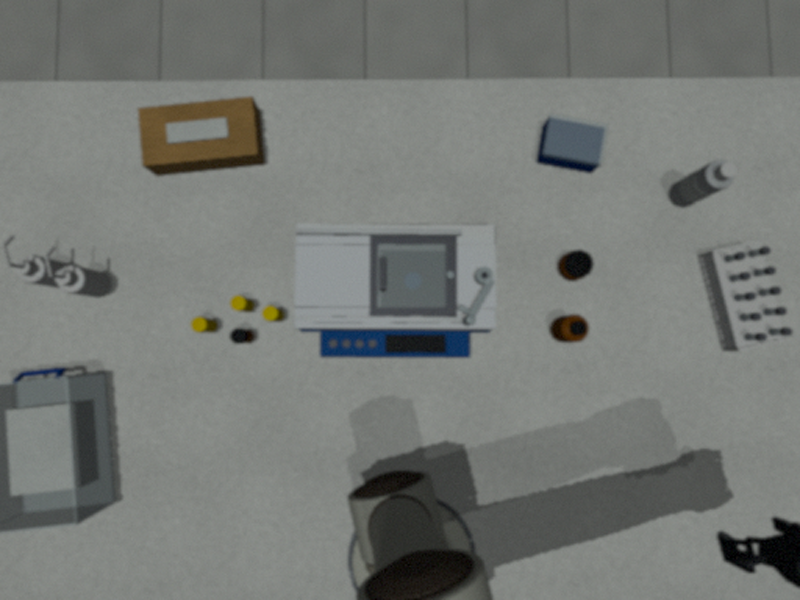

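The top view shows the black-capped vial at about (242,336) with yellow look-alikes beside it. The meter is shut, with its rib at (383,273), its knob at (468,320) and its pivot at (484,274). The scene view shows the vial cap at (557,266), the rib at (422,308), the knob at (313,277) and the pivot at (301,330). I'll triangulate these roughly.

```bash
cat > h.py <<'E'
from workcell import bot
import numpy as np, cv2
def P(m):
    f=192/np.tan(np.radians(m["vertical_fov"]/2))
    K=np.array([[f,0,m["cx"]],[0,f,m["cy"]],[0,0,1]])
    return K@np.c_[m["R"],m["t"]]
def tri(P1,a,P2,b):
    X=cv2.triangulatePoints(P1,P2,np.array(a,float),np.array(b,float))[:,0];X=X[:3]/X[3]
    def r(Pm,p):
        x=Pm@np.r_[X,1];return x[:2]/x[2]-p
    return X,np.r_[r(P1,a),r(P2,b)]
def onz(P,p,z):  # pixel to plane z
    A=np.c_[P[:,:2],-np.r_[p,1.]];s=np.linalg.solve(A,-(P[:,2]*z+P[:,3]));return s[:2]
def proj(P,X):
    x=P@np.r_[X,1];return x[:2]/x[2]
E
python3 - <<'E'
from h import *
np.set_printoptions(precision=4,suppress=True)
S,T=P(bot.camera_model("scene")),P(bot.camera_model("top"));k=512/800
for n,s,t in [("vialtop",(557,264),(239,336)),("rib",(422,303),(383,273)),("knob",(313,276),(468,321)),("hinge",(301,331),(484,274)),("stud",(341,324),(450,273)),("Y1",(534,287),(272,313)),("Y2",(571,289),(240,302)),("Y3",(601,267),(201,324))]:
    print(n,*tri(S,np.array(s)*k,T,np.array(t)*k))
m=bot.camera_model("wrist");o=bot.get_obs();print(m, -m["R"].T@m["t"]-o["ee_pos"])
E
```

```text
vialtop [0.4484 0.3315 0.0786] [-0.566   0.0722 -0.616  -0.184 ]
rib [0.5586 0.0529 0.1529] [-1.1592  0.0432 -1.1625 -0.2202]
knob [ 0.4685 -0.1039  0.1567] [0.3446 0.0067 0.3677 0.0339]
hinge [ 0.557  -0.1367  0.1296] [-0.528  -0.017  -0.5212 -0.047 ]
stud [ 0.559  -0.0736  0.1335] [-0.2705 -0.0017 -0.2681 -0.0319]
Y1 [0.4927 0.2707 0.0759] [-1.1435  0.1225 -1.2018 -0.3383]
Y2 [0.5144 0.3308 0.08  ] [-0.8818  0.1167 -0.9169 -0.2841]
Y3 [0.4727 0.4053 0.0791] [-0.7538  0.116  -0.8105 -0.273 ]
{'vertical_fov': 58.92296702518586, 'cx': 258.72454420090156, 'cy': 191.1622299386261, 'R': array([[ 0.2286, -0.9735,  0.0001],
       [-0.9195, -0.2159,  0.3286],
       [-0.3198, -0.0752, -0.9445]]), 't': array([-0.5505, -0.0414,  0.3807])} [0.0838 0.019  0.1236]
```

```bash
python3 -m crank '[[[0.5,0.6,0,0,0,-0.4],[0.83,1,0,0,0,-0.6],[0.83,1,0,0,0,-0.6],[0.83,1,0,0,0,-0.32],[0.83,1,0,0,0,0],[0.83,1,0,0,0,0],[0.83,1,0,0,0,0],[0.83,1,0,0,0,0],[0.83,1,0,0,0,0],[0.83,1,0,0,0,0],[0.83,1,0,0,0,0],[0.83,1,0,0,0,0],[0.83,1,0,0,0,0],[0.83,1,0,0,0,0],[0.83,1,0,0,0,0],[0.83,1,0,0,0,0],[0.83,1,0,0,0,0],[0.83,1,0,0,0,0],[0.83,1,0,0,0,0],[0.83,1,0,0,0,0]]]' 0.5 && python3 -m crank '[[[0.83,1,0,0,0,0],[0.83,1,0,0,0,0],[0.83,1,0,0,0,0],[0.83,1,0,0,0,0],[0.83,1,0,0,0,0],[0.3,0.3,0,0,0,0],[0,0,0,0,0,0],[0,0,0,0,0,0],[0,0,0,0,0,0]]]'
cat > w.py <<'E'
import sys;from h import *
n=sys.argv[1];m=bot.camera_model("wrist");im=bot.camera("wrist")
np.savez(f"pics/{n}.npz",P=P(m),im=im);cv2.imwrite(f"pics/{n}.png",cv2.resize(im[:,:,::-1],(800,600),interpolation=cv2.INTER_CUBIC))
print(bot.get_obs()["ee_pos"],bot.get_obs()["tcp_rot"])
E
python3 w.py w1
```

```text
time: 1.77
ee_pos: [0.4518, -0.1422, 0.25]
tcp_rot: [-180.0, 0.0, 0.0]
wrist_force: [0.1, -0.8, 0.2]
opening: 0.0429
grasp_force: 0.0
time: 2.52
ee_pos: [0.5396, -0.0381, 0.2503]
tcp_rot: [180.0, 0.0, -0.0]
wrist_force: [-0.1, -0.5, -0.2]
opening: 0.0428
grasp_force: 0.0
[ 0.53960548 -0.03827176  0.25045   ] [ 1.79990509e+02  3.85091011e-03 -3.09367056e-02]
```

View pics/w1.png

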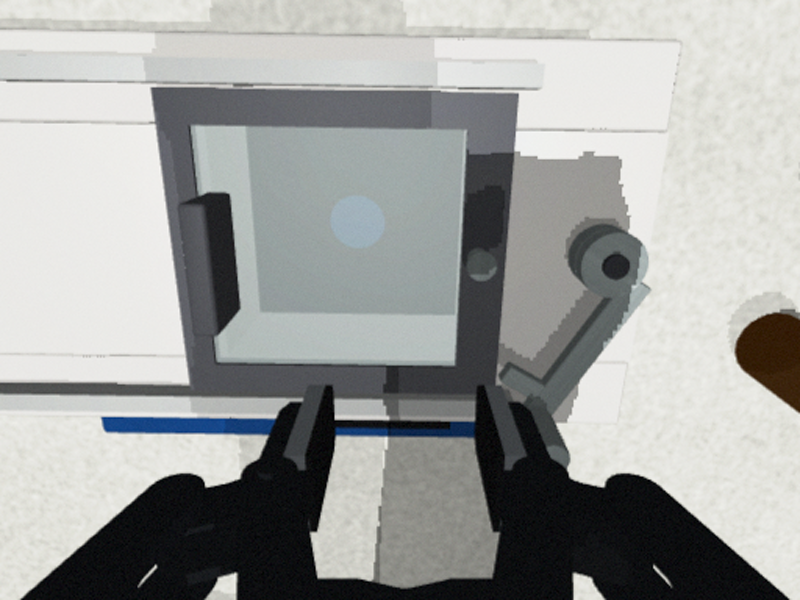

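View w1: rib top runs about (180,206)–(218,334), stud (482,265), hinge top (616,265), and the window's right edge (518,95)–(497,395). The well disc is at (357,222).

```bash
python3 -m crank '[[[0,0.8,0,0,0,0],[0,1,0,0,0,0],[0,1,0,0,0,0],[0,0.8,0,0,0,0],[0,0.4,0,0,0,0],[0,0,0,0,0,0],[0,0,0,0,0,0],[0,0,0,0,0,0]]]' | tail -5
python3 w.py w2
```

```text
ee_pos: [0.5407, 0.0206, 0.2503]
tcp_rot: [-179.1, 0.0, 1.8]
wrist_force: [0.4, 0.3, 0.4]
opening: 0.0425
grasp_force: 0.0
[0.54067253 0.02068324 0.25026855] [-1.79104435e+02  6.34217654e-03  1.81526713e+00]
```

View pics/w2.png

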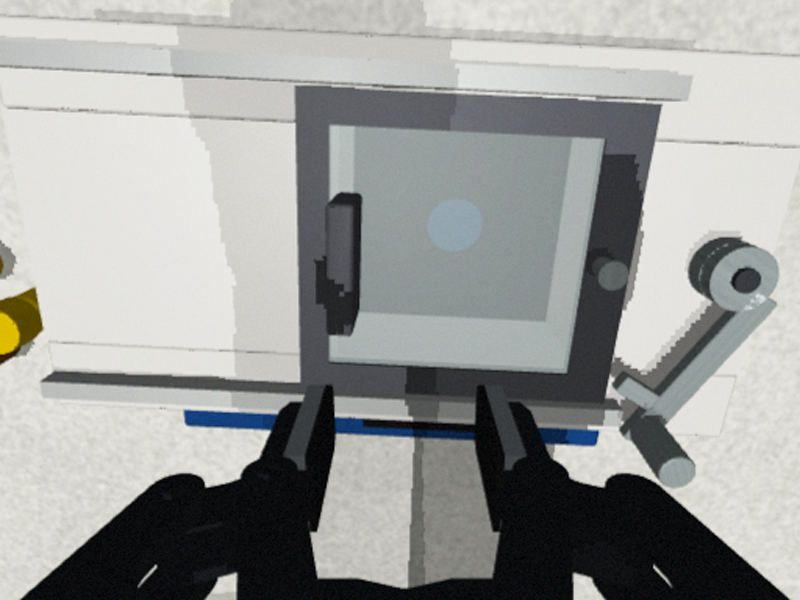

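```bash
python3 -m crank '[[[0,0,0,0,0,0],[0,0,0,0,0,0]]]' | head -3; python3 - <<'E'
from h import *
np.set_printoptions(precision=4,suppress=True)
o=bot.get_obs();print(o["q"],o["qd"],o["torque"])
a=np.load("pics/w1.npz");b=np.load("pics/w2.npz");A,B=a["P"],b["P"];k=512/800
S=lambda p:(np.array(p)+.5)*k-.5
for n,s,t in [("stud",(482,264),(612,274)),("hingetop",(616,265),(746,280)),("ribTR",(206,203),(355,204)),("ribTL",(182,206),(328,205)),("ribBL",(197,334),(328,293)),("well",(357,222),(455,224)),("winTR",(518,95),(661,104)),("winTL",(152,88),(295,87)),("caseTR",(681,41),(822,57)),("lookalike tooth",(503,366),(617,377))]:
    print(n,*tri(A,S(s),B,S(t)))
E
```

```text
time: 3.45
ee_pos: [0.5407, 0.0209, 0.2502]
tcp_rot: [-179.1, 0.0, 1.8]
[  1.7677   3.7515   8.7664  95.0253   0.9006 179.9422] [ 0.2134 -0.0668  0.1476  0.0179  0.0863 -0.0995] [-0.03   -0.0788  0.0564]
stud [ 0.5589 -0.0752  0.1327] [-0.0054  0.2465  0.014  -0.2462]
hingetop [ 0.5583 -0.1384  0.1325] [-0.0086  0.3475  0.0207 -0.3475]
ribTR [0.5907 0.0438 0.152 ] [-0.0024  0.1236  0.0066 -0.1231]
ribTL [0.5889 0.0558 0.1475] [ 0.0024 -0.2015 -0.0093  0.2007]
ribBL [0.5462 0.0516 0.1641] [ -4.1226 -12.9914   3.6497  13.0102]
well [ 0.5608 -0.0085  0.0362] [ 0.001  -0.3929 -0.0146  0.3922]
winTR [ 0.6341 -0.0894  0.1202] [ 0.0022 -0.6114 -0.0226  0.6109]
winTL [0.6367 0.0744 0.1178] [-0.0024  0.1154  0.0062 -0.1149]
caseTR [ 0.6575 -0.1663  0.1037] [ 0.0007 -0.0374 -0.0019  0.0374]
lookalike tooth [ 0.5012 -0.0901  0.1241] [-0.0165  0.5456  0.036  -0.5449]
```

Joint 6 hit its 180° limit, so I'll use the half-turn equivalent (yaw 180). The points agree with the stated sizes: meter origin about (0.5595, 0.027), yaw about -0.7°.

```bash
python3 -m crank '[[[0,0,0,-0.13,0,0.5],[0,0,0,0,0,1],[0,0,0,0,0,1],[0,0,0,0,0,1],[0,0,0,0,0,1],[0,0,0,0,0,1],[0,0,0,0,0,1],[0,0,0,0,0,1],[0,0,0,0,0,1],[0,0,0,0,0,1],[0,0,0,0,0,1],[0,0,0,0,0,1],[0,0,0,0,0,1],[0,0,0,0,0,1],[0,0,0,0,0,1],[0,0,0,0,0,1],[0,0,0,0,0,1],[0,0,0,0,0,1],[0,0,0,0,0,1],[0,0,0,0,0,1]]]' | head -3; python3 -m crank '[[[0.2,0.25,0,0,0,1],[0.2,0.25,0,0,0,1],[0.2,0.25,0,0,0,1],[0.2,0.25,0,0,0,1],[0.2,0.25,0,0,0,1],[0,0,0,0,0,1],[0,0,0,0,0,0.4],[0,0,0,0,0,0],[0,0,0,0,0,0],[0,0,0,0,0,0]]]' | head -3
python3 - <<'E'
from h import *
o=bot.get_obs();print(o["q"].round(2),o["ee_pos"],o["tcp_rot"])
a=np.load("pics/w2.npz");print("knob at z.167",onz(a["P"],np.array((676,472))*.64,.167))
E
```

```text
time: 5.12
ee_pos: [0.5407, 0.0211, 0.2503]
tcp_rot: [-180.0, 0.1, 136.3]
time: 5.95
ee_pos: [0.5607, 0.0461, 0.2503]
tcp_rot: [-180.0, 0.1, 179.8]
[ 4.710e+00  6.670e+00  1.191e+01  9.518e+01 -2.000e-02  4.900e+00] [0.56065352 0.04612604 0.25026936] [-1.79985967e+02  5.78590671e-02  1.79809483e+02]
knob at z.167 [ 0.47469485 -0.10609205]
```

```bash
python3 -m crank '[[[0,0.05,-0.6,0,0,-0.07],[0,0,-1,0,0,0],[0,0,-1,0,0,0],[0,0,-1,0,0,0],[0,0,-1,0,0,0],[0,0,-0.55,0,0,0],[0,0,0,0,0,0],[0,0,0,0,0,0]]]'; python3 -m crank '[[[0,0,0,0,0,0],[0,0,0,0,0,0],[0,0,0,0,0,0],[0,0,0,0,0,0],[0,0,0,0,0,0]]]' 0 30
```

```text
time: 6.62
ee_pos: [0.5605, 0.0472, 0.1475]
tcp_rot: [-180.0, 0.0, 179.4]
wrist_force: [0.2, -0.0, 0.9]
opening: 0.0426
grasp_force: 0.0
time: 7.03
ee_pos: [0.5613, 0.0475, 0.1488]
tcp_rot: [180.0, 0.2, 179.4]
wrist_force: [-1.0, 1.1, 6.9]
opening: 0.0115
grasp_force: 32.2
```

```bash
python3 -m crank '[[[0,0.4,0,0,0,0],[0.01,0.7,0,0,0,0],[0.01,0.8,0,0,0,0],[0.01,0.8,0,0,0,0],[0.01,0.8,0,0,0,0],[0.01,0.8,0,0,0,0],[0.01,0.8,0,0,0,0],[0.01,0.8,0,0,0,0],[0.01,0.6,0,0,0,0],[0,0.3,0,0,0,0],[0,0.1,0,0,0,0],[0,0,0,0,0,0],[0,0,0,0,0,0]]]'; python3 -m crank '[[[0,0.1,0,0,0,0],[0,0.1,0,0,0,0],[0,0,0,0,0,0],[0,0,0,0,0,0]]]'
```

```text
time: 8.12
ee_pos: [0.5635, 0.1859, 0.1489]
tcp_rot: [179.9, 0.3, 179.5]
wrist_force: [3.3, 1.5, 5.4]
opening: 0.0114
grasp_force: 32.1
time: 8.45
ee_pos: [0.5635, 0.1875, 0.1489]
tcp_rot: [-179.8, 0.3, 179.3]
wrist_force: [2.3, -10.8, 7.0]
opening: 0.0112
grasp_force: 32.3
```

```bash
python3 -m crank '[[[0,0,0,0,0,0],[0,0,0,0,0,0],[0,0,0,0,0,0],[0,0,0.5,0,0,0],[0,0,1,0,0,0],[0,0,1,0,0,0],[0,0,1,0,0,0],[0,0,1,0,0,0],[0,0,0.5,0,0,0],[-0.7,0.9,0,0,0,0.4],[-0.8,1,0,0,0,0.4],[-0.8,1,0,0,0,0.4],[-0.8,1,0,0,0,0],[-0.8,1,0,0,0,0],[-0.8,1,0,0,0,0],[-0.7,0.8,0,0,0,0],[-0.35,0.4,0,0,0,0],[0,0,0,0,0,0],[0,0,0,0,0,0],[0,0,0,0,0,0]]]' 0.6
python3 w.py w3
```

```text
time: 10.12
ee_pos: [0.4478, 0.3306, 0.2472]
tcp_rot: [-180.0, 0.1, -172.3]
wrist_force: [-0.3, -0.4, -0.1]
opening: 0.0515
grasp_force: 0.0
[0.44793896 0.33048472 0.2472189 ] [-1.79970530e+02  6.01198333e-02 -1.72351903e+02]
```

View pics/w3.png

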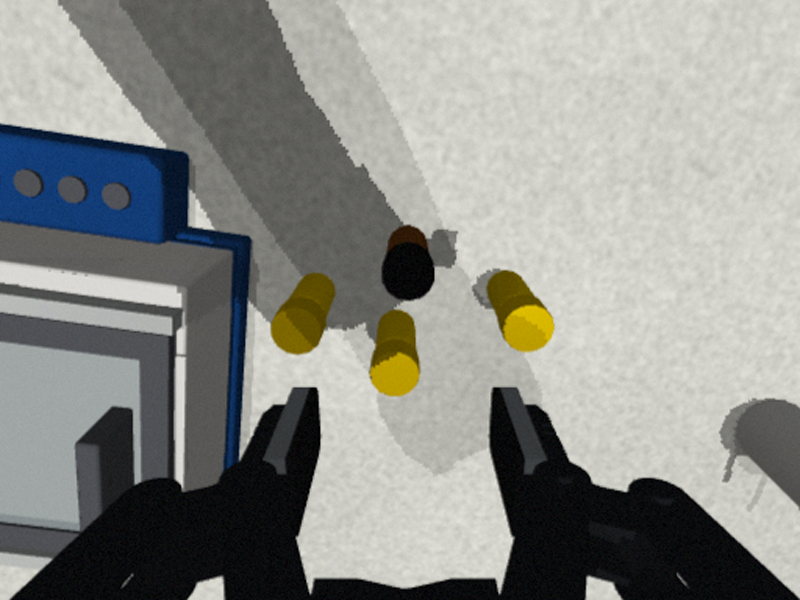

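Black cap's top face is centred at about (409,273). The yellow look-alikes are at (298,330), (395,372) and (527,328).

```bash
python3 - <<'E'
from h import *
a=np.load("pics/w3.npz");k=.64
for n,p in (("vial",(409,273)),("Y",(298,332)),("Y",(395,373)),("Y",(528,328))): print(n,onz(a["P"],(np.array(p)+.5)*k-.5,.08))
T=P(bot.camera_model("top"))
print("tri with top",*tri(a["P"],(np.array((409,273))+.5)*k-.5,T,(np.array((239.5,336))+.5)*k-.5))
# base: project candidate cylinder
for z in (0,.058,.08):
  q=[proj(a["P"],[.4475+.0155*np.cos(t),.331+.0155*np.sin(t),z])/k for t in np.arange(0,6.3,1.5708)]; print(z,np.round(q[:4]).tolist())
E
```

```text
vial [0.44948384 0.33250587]
Y [0.49437925 0.27226989]
Y [0.51347181 0.33269912]
Y [0.47356569 0.4067647 ]
tri with top [0.44945381 0.33127077 0.07577799] [-1.38017199 -1.53138783 -0.40736448 -0.33188946]
0 [[403.0, 259.0], [428.0, 241.0], [409.0, 216.0], [385.0, 235.0]]
0.058 [[403.0, 283.0], [432.0, 262.0], [410.0, 234.0], [381.0, 256.0]]
0.08 [[403.0, 295.0], [434.0, 273.0], [410.0, 243.0], [380.0, 266.0]]
```

```bash
python3 -m crank '[[[0.08,0.08,-0.6,0,0,0],[0,0,-1,0,0,0],[0,0,-1,0,0,0],[0,0,-1,0,0,0],[0,0,-1,0,0,0],[0,0,-1,0,0,0],[0,0,-1,0,0,0],[0,0,-1,0,0,0],[0,0,-0.8,0,0,0],[0,0,-0.45,0,0,0],[0,0,0,0,0,0],[0,0,0,0,0,0]]]' ; python3 -m crank '[[[0,0,0,0,0,0],[0,0,0,0,0,0],[0,0,0,0,0,0],[0,0,0,0,0,0],[0,0,0,0,0,0]]]' 0 40; python3 w.py w4
```

```text
time: 11.17
ee_pos: [0.449, 0.3324, 0.07]
tcp_rot: [-180.0, 0.0, -172.3]
wrist_force: [-0.6, 0.1, -0.7]
opening: 0.0513
grasp_force: 0.0
time: 11.58
ee_pos: [0.4495, 0.3332, 0.0716]
tcp_rot: [180.0, 0.2, -172.3]
wrist_force: [0.1, -1.7, 6.6]
opening: 0.0299
grasp_force: 39.8
[0.44949384 0.33317645 0.0716089 ] [ 1.79965408e+02  1.78251895e-01 -1.72299523e+02]
```

View pics/w4.png

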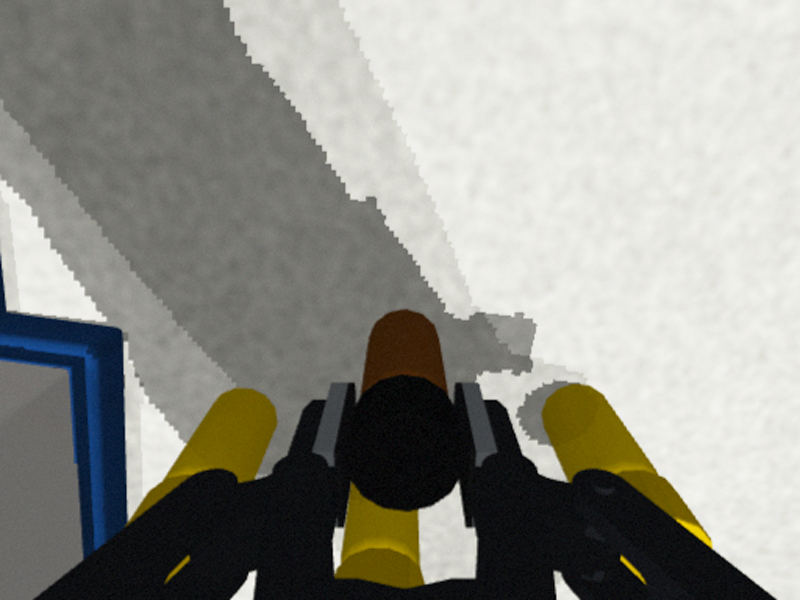

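The cap is held centrally between the pads (opening 29.9 mm), and the look-alikes are untouched. Next I lift it, carry it towards the meter and take a view of the well from the side.

```bash
python3 -m crank '[[[0,0,0.3,0,0,0],[0,0,0.7,0,0,0],[0,0,1,0,0,0],[0,0,1,0,0,0],[0,0,1,0,0,0],[0,0,1,0,0,0],[0,0,1,0,0,0],[0,0,1,0,0,0],[0,0,1,0,0,0],[0,0,0.8,0,0,0],[0,0,0.4,0,0,0],[0,0,0.2,0,0,0]]]' ; python3 -m crank '[[[0.2,-0.5,0,0,0,-0.2],[0.3,-0.8,0,0,0,-0.3],[0.4,-1,0,0,0,-0.3],[0.4,-1,0,0,0,-0.3],[0.4,-1,0,0,0,-0.12],[0.4,-1,0,0,0,0],[0.4,-1,0,0,0,0],[0.4,-1,0,0,0,0],[0.4,-1,0,0,0,0],[0.4,-1,0,0,0,0],[0.4,-1,0,0,0,0],[0.4,-1,0,0,0,0],[0.4,-1,0,0,0,0],[0.4,-0.9,0,0,0,0],[0.3,-0.7,0,0,0,0],[0.1,-0.3,0,0,0,0],[0,0,0,0,0,0],[0,0,0,0,0,0],[0,0,0,0,0,0]]]'; python3 w.py w5; cat >> h.py <<'E'
E
python3 - <<'E'
from h import *
b=np.load("pics/w4.npz")["P"]
print("cap top px pred",proj(b,[.4495,.3332,.08])/.64, "per mm x",(proj(b,[.4595,.3332,.08])-proj(b,[.4495,.3332,.08]))/.64/10)
q=[proj(b,[.4495+.0155*np.cos(t),.3332+.0155*np.sin(t),.08])/.64 for t in np.arange(0,6.3,.1)];print(np.min(q,0),np.max(q,0))
E
```

```text
time: 12.63
ee_pos: [0.4491, 0.333, 0.2597]
tcp_rot: [180.0, 0.1, -172.3]
wrist_force: [-0.0, 0.4, -0.5]
opening: 0.0299
grasp_force: 39.6
time: 14.22
ee_pos: [0.5625, 0.0493, 0.258]
tcp_rot: [-180.0, 0.0, 179.3]
wrist_force: [0.4, 0.1, -0.7]
opening: 0.0299
grasp_force: 39.6
[0.56252037 0.04950401 0.25816954] [-1.79993463e+02  4.54975708e-02  1.79350796e+02]
cap top px pred [406.68372335 459.23149986] per mm x [-0.51556992  3.18256326]
[346.22475429 406.27207533] [467.10345193 508.33340215]
```

View pics/w5.png

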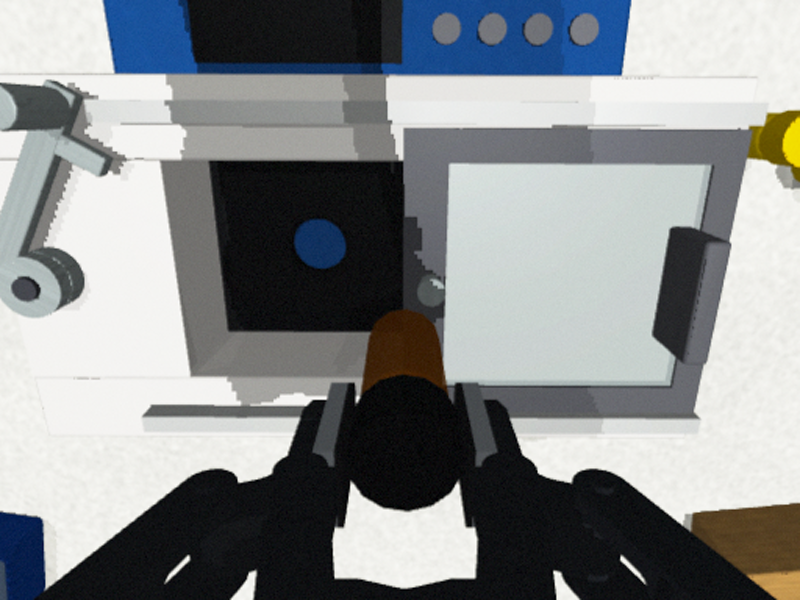

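View w5: the well disc is at (320,244), about 52 px across. The chamber floor's left edge runs (211,161)–(228,330), the stud is at (432,290), and the vial hangs straight.

```bash
python3 - <<'E'
from h import *
np.set_printoptions(precision=4,suppress=True)
b=np.load("pics/w5.npz");B=b["P"];im=b["im"].astype(int)
m=((im[:,:,2]-im[:,:,0]>40)&(im[:,:,2]>70)).astype(np.uint8);m[:100]=0;m[180:]=0;m[:,:150]=0;m[:,260:]=0
ys,xs=np.nonzero(m);c=np.array((xs.mean(),ys.mean()));print(c,xs.min(),xs.max(),ys.min(),ys.max(),len(xs))
for z in (.042,.022):
    print(z,onz(B,c,z),"dia",[onz(B,(xs.max()+.5,c[1]),z)-onz(B,(xs.min()-.5,c[1]),z),onz(B,(c[0],ys.max()+.5),z)-onz(B,(c[0],ys.min()-.5),z)])
k=lambda p:(np.array(p)+.5)*.64-.5
print("floor corner (-60,-100)/(60,-100)",onz(B,k((211,161)),.042),onz(B,k((228,330)),.042))
print("rim",onz(B,k((163,160)),.110),onz(B,k((190,376)),.11))
print("hinge",onz(B,k((26,289)),.1325),"stud z.1327",onz(B,k((432,290)),.1327),"winTL/TR",onz(B,k((403,128)),.12),onz(B,k((750,128)),.12))
print("knob",onz(B,k((2,105)),.167))
print("tri well w1/w5",*tri(np.load("pics/w1.npz")["P"],k((357,222)),B,c),*tri(np.load("pics/w2.npz")["P"],k((455,224)),B,c))
E
```

```text
[204.4003 155.6598] 189 220 141 171 782
0.042 [ 0.558  -0.0068] dia [array([0.0004, 0.0327]), array([ 0.0323, -0.0021])]
0.022 [ 0.5627 -0.0102] dia [array([0.0004, 0.0346]), array([ 0.0342, -0.0022])]
floor corner (-60,-100)/(60,-100) [ 0.5049 -0.0709] [ 0.6183 -0.0741]
rim [ 0.4989 -0.0705] [ 0.6185 -0.0744]
hinge [ 0.5582 -0.1381] stud z.1327 [0.5609 0.0623] winTL/TR [0.485  0.0489] [0.4869 0.2114]
knob [ 0.4738 -0.1031]
tri well w1/w5 [ 0.5599 -0.0082  0.0337] [-0.0226 -0.013  -0.0219 -0.0119] [ 0.5604 -0.0087  0.0318] [-0.1663 -0.0422 -0.1621 -0.0202]
```

```bash
python3 -m crank '[[[-0.02,-0.5,0,0,0,0],[-0.05,-0.9,0,0,0,0],[-0.065,-0.9,0,0,0,0],[0,-0.5,0,0,0,0],[0,-0.09,0,0,0,0],[0,0,-0.5,0,0,0],[0,0,-1,0,0,0],[0,0,-1,0,0,0],[0,0,-1,0,0,0],[0,0,-1,0,0,0],[0,0,-1,0,0,0],[0,0,-0.7,0,0,0],[0,0,-0.4,0,0,0],[0,0,0,0,0,0],[0,0,0,0,0,0],[0,0,0,0,0,0]]]'
```

```text
time: 15.6
ee_pos: [0.5606, -0.0087, 0.1273]
tcp_rot: [-180.0, 0.1, 179.3]
wrist_force: [0.9, 0.3, -1.0]
opening: 0.0298
grasp_force: 39.7
```

```bash
python3 -m crank '[[[-0.03,0.01,-0.2,0,0,0],[0,0,-0.25,0,0,0],[0,0,-0.25,0,0,0],[0,0,-0.25,0,0,0],[0,0,0,0,0,0]]]' | head -4;  python3 -m crank '[[[0,0,-0.2,0,0,0],[0,0,-0.2,0,0,0],[0,0,-0.2,0,0,0],[0,0,-0.05,0,0,0],[0,0,0,0,0,0],[0,0,0,0,0,0]]]'
```

```text
time: 16.02
ee_pos: [0.559, -0.0088, 0.1059]
tcp_rot: [-180.0, -0.0, 179.3]
wrist_force: [0.2, 0.2, -1.7]
time: 16.52
ee_pos: [0.5595, -0.0088, 0.0943]
tcp_rot: [-180.0, 0.1, 179.3]
wrist_force: [0.2, 0.1, -0.5]
opening: 0.0298
grasp_force: 39.7
```

```bash
python3 -m crank '[[[0,0,-0.05,0,0,0],[0,0,0,0,0,0],[0,0,0,0,0,0]]]' | sed -n '2p;4p'; python3 -m crank '[[[0,0,-0.05,0,0,0],[0,0,0,0,0,0],[0,0,0,0,0,0]]]'| sed -n '2p;4p'
```

```text
ee_pos: [0.5598, -0.0088, 0.0937]
wrist_force: [-0.9, -0.9, 2.1]
ee_pos: [0.56, -0.0088, 0.0936]
wrist_force: [-2.1, -0.4, 8.7]
```

```bash
python3 -m crank '[[[0,0,0,0,0,0],[0,0,0,0,0,0],[0,0,0,0,0,0],[0,0,0,0,0,0]]]' 0.5; python3 -m crank '[[[0,0,0.4,0,0,0],[0,0,0.7,0,0,0],[0,0,1,0,0,0],[0,0,1,0,0,0],[0,0,1,0,0,0],[0,0,1,0,0,0],[0,0,1,0,0,0],[0,0,1,0,0,0],[0,0.8,0.6,0,0,0],[0,1,0.1,0,0,0],[0,1,0,0,0,0],[0,0.6,0,0,0,0],[0,0.2,0,0,0,0],[0,0,0,0,0,0],[0,0,0,0,0,0]]]';python3 w.py w6
```

```text
time: 17.35
ee_pos: [0.5594, -0.0088, 0.092]
tcp_rot: [-180.0, 0.0, 179.3]
wrist_force: [0.3, -0.4, 0.2]
opening: 0.0427
grasp_force: 0.0
time: 18.6
ee_pos: [0.5595, 0.0629, 0.2481]
tcp_rot: [-180.0, 0.0, 179.3]
wrist_force: [0.2, -0.0, 0.4]
opening: 0.0424
grasp_force: 0.0
[0.55949462 0.06262413 0.24816183] [-1.79969750e+02  3.85441494e-02  1.79302331e+02]
```

View pics/w6.png

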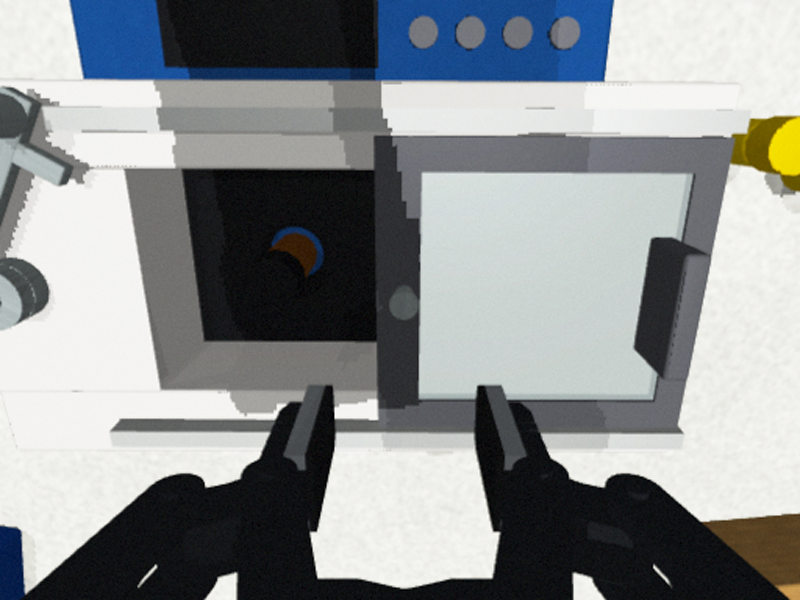

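The vial stands upright in the well at (297,252). Next I close the window.

```bash
python3 -m crank '[[[0.05,0.6,0,0,0,0],[0.05,1,0,0,0,0],[0.05,1,0,0,0,0],[0,1,0,0,0,0],[0,1,0,0,0,0],[0,0.9,0,0,0,0],[0,0.5,0,0,0,0],[0,0.23,0,0,0,0],[0,0,-0.5,0,0,0],[0,0,-1,0,0,0],[0,0,-1,0,0,0],[0,0,-1,0,0,0],[0,0,-1,0,0,0],[0,0,-0.45,0,0,0],[0,0,0,0,0,0],[0,0,0,0,0,0]]]'; python3 -m crank '[[[0,0,0,0,0,0],[0,0,0,0,0,0],[0,0,0,0,0,0],[0,0,0,0,0,0],[0,0,0,0,0,0]]]' 0 30
```

```text
time: 19.98
ee_pos: [0.5625, 0.1872, 0.1494]
tcp_rot: [-180.0, 0.0, 179.3]
wrist_force: [0.1, -0.5, 0.2]
opening: 0.0426
grasp_force: 0.0
time: 20.4
ee_pos: [0.5631, 0.1874, 0.1507]
tcp_rot: [-180.0, 0.2, 179.3]
wrist_force: [-0.1, -4.5, 6.2]
opening: 0.0114
grasp_force: 32.6
```

```bash
python3 -m crank '[[[0,-0.4,0,0,0,0],[-0.01,-0.7,0,0,0,0],[-0.01,-0.8,0,0,0,0],[-0.01,-0.8,0,0,0,0],[-0.01,-0.8,0,0,0,0],[-0.01,-0.8,0,0,0,0],[-0.01,-0.8,0,0,0,0],[-0.01,-0.8,0,0,0,0],[-0.01,-0.6,0,0,0,0],[0,-0.3,0,0,0,0],[0,-0.1,0,0,0,0],[0,0,0,0,0,0],[0,0,0,0,0,0]]]'; python3 -m crank '[[[0,-0.1,0,0,0,0],[0,-0.1,0,0,0,0],[0,0,0,0,0,0],[0,0,0,0,0,0]]]'
```

```text
time: 21.48
ee_pos: [0.561, 0.0496, 0.1507]
tcp_rot: [-180.0, 0.1, 179.3]
wrist_force: [-3.8, -2.3, 7.1]
opening: 0.0116
grasp_force: 32.7
time: 21.82
ee_pos: [0.5609, 0.0473, 0.1507]
tcp_rot: [179.8, 0.1, 179.4]
wrist_force: [-4.7, 6.7, 6.5]
opening: 0.0118
grasp_force: 32.9
```

```bash
python3 -m crank '[[[0,-0.1,0,0,0,0],[0,0,0,0,0,0],[0,0,0,0,0,0]]]' | sed -n '2p;4p'; python3 -m crank '[[[0,0,0,0,0,0],[0,0,0,0,0,0],[0,0,0,0,0,0],[0,0,0.5,0,0,0],[0,0,1,0,0,0],[0,0,1,0,0,0],[0,0,0.7,0,0,0],[0,0,0.3,0,0,0],[-0.3,-0.6,0,0,0,0],[-0.5,-0.9,0,0,0,0],[-0.5,-0.9,0,0,0,0],[-0.55,-0.9,0,0,0,0],[-0.55,-0.9,0,0,0,0],[-0.55,-0.9,0,0,0,0],[-0.55,-0.9,0,0,0,0],[-0.5,-0.8,0,0,0,0],[-0.27,-0.8,0,0,0,0],[0,0,0,0,0,0],[0,0,0,0,0,0],[0,0,0,0,0,0]]]' 0.5; python3 w.py w7
```

```text
ee_pos: [0.5609, 0.0471, 0.1508]
wrist_force: [-3.9, 18.0, 7.1]
time: 23.73
ee_pos: [0.4753, -0.1081, 0.2188]
tcp_rot: [180.0, 0.0, 179.3]
wrist_force: [0.2, -0.4, -0.3]
opening: 0.0427
grasp_force: 0.0
[ 0.47552657 -0.10786924  0.21888409] [1.79997757e+02 2.88069201e-02 1.79322038e+02]
```

View pics/w7.png

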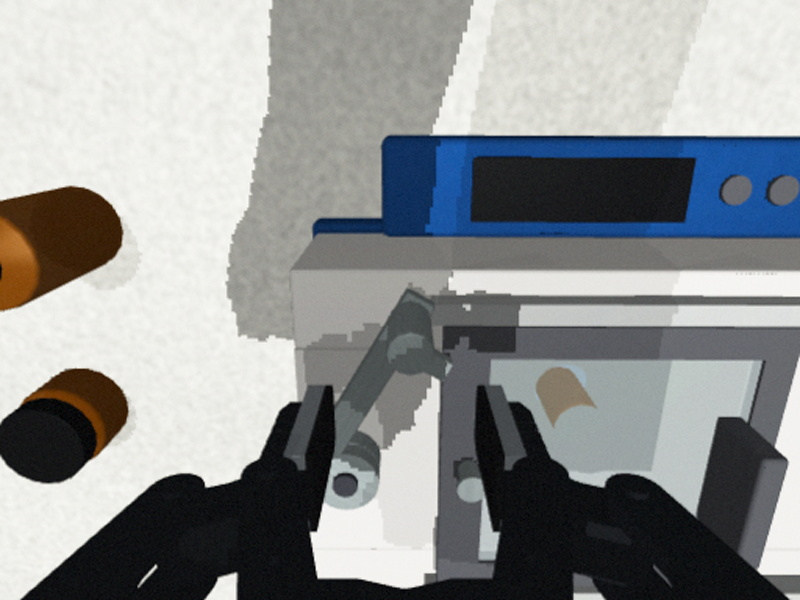

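Knob's top at about (408,352), directly in line between the fingers. The vial is visible under the shut window.

```bash
python3 - <<'E'
from h import *
B=np.load("pics/w7.npz")["P"];k=lambda p:(np.array(p)+.5)*.64-.5
K=onz(B,k((408,352)),.167);H=onz(B,k((345,485)),.1325);print(K,H,onz(B,k((468,488)),.1327))
print(tri(np.load("pics/w2.npz")["P"],k((676,472)),B,k((408,352))))
H=np.array((.558,-.1382));d=K-H;print(np.hypot(*d),np.degrees(np.arctan2(d[1],d[0])))
E
```

```text
[ 0.47315598 -0.10737901] [ 0.55832036 -0.13812931] [ 0.56056302 -0.0795071 ]
(array([ 0.47376442, -0.10714478,  0.16537654]), array([ 0.32662904, -0.11988781,  0.40763021, -0.23536809]))
0.09026871406490078 160.035613692544
```

```bash
python3 -m crank '[[[-0.05,0.05,-0.5,0,0,0],[0,0,-0.9,0,0,0],[0,0,-0.9,0,0,0],[0,0,-0.5,0,0,0],[0,0,-0.15,0,0,0],[0,0,0,0,0,0],[0,0,0,0,0,0]]]';  python3 -m crank '[[[0,0,0,0,0,0],[0,0,0,0,0,0],[0,0,0,0,0,0],[0,0,0,0,0,0],[0,0,0,0,0,0]]]' 0 30
python3 - <<'E'
from h import *
o=bot.get_obs();d=o["ee_pos"][:2]-[.558,-.1382];a0=np.degrees(np.arctan2(d[1],d[0]));print(np.hypot(*d),a0,o["tcp_rot"])
a=np.radians(np.r_[np.arange(a0,99.6,-5),99.6]);p=np.c_[np.cos(a),np.sin(a)]*.089/.02
print(np.diff(p,axis=0).round(2).tolist(),np.degrees(np.diff(a)[-1]))
E
```

```text
time: 24.37
ee_pos: [0.4748, -0.107, 0.1608]
tcp_rot: [-180.0, 0.1, 179.3]
wrist_force: [0.1, 0.5, -0.6]
opening: 0.0426
grasp_force: 0.0
time: 24.78
ee_pos: [0.4749, -0.1072, 0.1612]
tcp_rot: [-180.0, 0.1, 179.3]
wrist_force: [-0.6, 0.8, 5.9]
opening: 0.0169
grasp_force: 29.3
0.08866611257476098 159.5362633969183 [-1.79976286e+02  1.44369433e-01  1.79318996e+02]
[[0.15, 0.36], [0.18, 0.34], [0.21, 0.33], [0.24, 0.31], [0.26, 0.28], [0.29, 0.26], [0.31, 0.23], [0.33, 0.21], [0.35, 0.18], [0.36, 0.15], [0.37, 0.11], [0.37, 0.08]] -4.936263396918293
```

```bash
python3 -m crank '[[[0.15,0.36,0,0,0,-0.73],[0.18,0.34,0,0,0,-0.73],[0.21,0.33,0,0,0,-0.73],[0.24,0.31,0,0,0,-0.73],[0.26,0.28,0,0,0,-0.73],[0.29,0.26,0,0,0,-0.73],[0.31,0.23,0,0,0,-0.73],[0.33,0.21,0,0,0,-0.73],[0.35,0.18,0,0,0,-0.73],[0.36,0.15,0,0,0,-0.73],[0,0,0,0,0,0],[0,0,0,0,0,0]]]'
python3 - <<'E'
from h import *
o=bot.get_obs();d=o["ee_pos"][:2]-[.558,-.1382];a0=np.degrees(np.arctan2(d[1],d[0]));print(np.hypot(*d),a0)
E
```

```text
time: 25.78
ee_pos: [0.5291, -0.0547, 0.1612]
tcp_rot: [180.0, 0.2, 129.1]
wrist_force: [1.6, -3.2, 5.4]
opening: 0.0169
grasp_force: 29.4
0.08832455994187836 109.11391267858393
```

```bash
python3 -m crank '[[[0.37,0.11,0,0,0,-0.73],[0.34,0.07,0,0,0,-0.7],[0.05,0.01,0,0,0,-0.1],[0,0,0,0,0,0],[0,0,0,0,0,0]]]'
python3 -m crank '[[[0.1,0.02,0,0,0,-0.1],[0.1,0.015,0,0,0,-0.1],[0,0,0,0,0,0],[0,0,0,0,0,0]]]'
python3 - <<'E'
from h import *
o=bot.get_obs();d=o["ee_pos"][:2]-[.558,-.1382];a0=np.degrees(np.arctan2(d[1],d[0]));print(np.hypot(*d),a0)
E
```

```text
time: 26.2
ee_pos: [0.5433, -0.0513, 0.1612]
tcp_rot: [-180.0, 0.2, 118.6]
wrist_force: [-3.1, -4.8, 7.4]
opening: 0.0169
grasp_force: 30.0
time: 26.53
ee_pos: [0.5438, -0.0514, 0.161]
tcp_rot: [-179.5, 0.1, 117.1]
wrist_force: [-24.3, -9.1, 15.0]
opening: 0.0169
grasp_force: 31.4
0.08799198075203744 99.26427230731827
```

The latch is against its stop (99.3° against 99.6° expected, with a reaction of about 25 N). I'll release, rise and check.

```bash
python3 -m crank '[[[0,0,0,0,0,0],[0,0,0,0,0,0],[0,0,0,0,0,0],[0,0,0.4,0,0,0],[0,0,0.8,0,0,0],[0,0,1,0,0,0],[0,0,1,0,0,0],[0,0,1,0,0,0],[0,0,1,0,0,0],[0,0,0.3,0,0,0],[0,0,0,0,0,0],[0,0,0,0,0,0],[0,0,0,0,0,0]]]' 0.5; python3 w.py w8
```

```text
time: 27.62
ee_pos: [0.5472, -0.0496, 0.2689]
tcp_rot: [-179.9, 0.0, 117.2]
wrist_force: [0.1, 0.4, -1.0]
opening: 0.0426
grasp_force: 0.0
[ 0.54705614 -0.04961667  0.26884443] [-1.79888575e+02 -1.71246656e-03  1.17233248e+02]
```

View pics/w8.png

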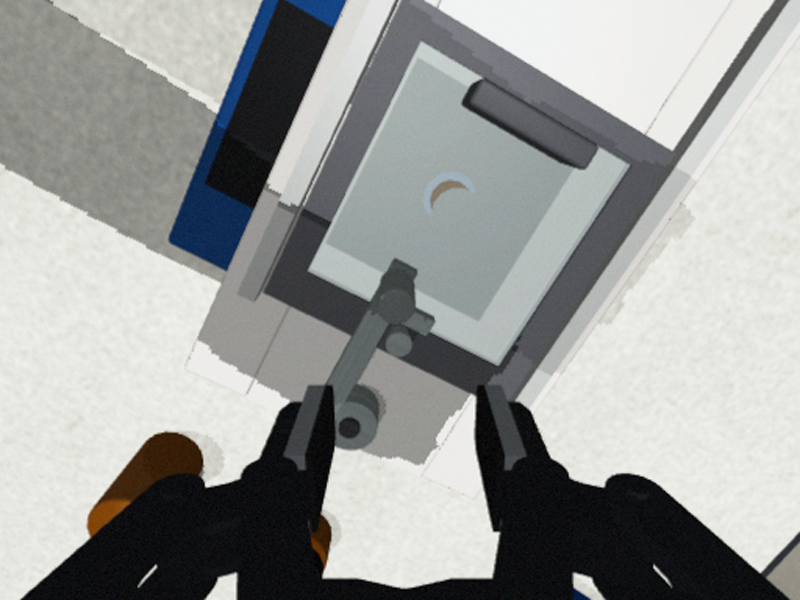

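View w8: the latch's tooth (425,322) sits behind the stud (399,343), the window is shut, and the vial is in the well at (450,190). I'll confirm the angle and hand in if it matches.

```bash
python3 - <<'E'
from h import *
B=np.load("pics/w8.npz")["P"];k=lambda p:(np.array(p)+.5)*.64-.5
K=onz(B,k((396,307)),.167);d=K-[.558,-.1382];a=np.degrees(np.arctan2(d[1],d[0]));print(K,np.hypot(*d),a,"stud",onz(B,k((399,343)),.1327))
if abs(a-99.5)<2.5: print(bot.job_done())
E
```

```text
[ 0.54362569 -0.04978641] 0.08957446132257234 99.234367545596 stud [ 0.55945305 -0.07874929]
the job is handed in; nothing more can be done
None
```

The job is handed in at about 28 s of the 66 s allowed: the vial stands upright in the well, the window was pushed to its shut stop over it, and the latch was then swung to its stop behind the stud; the tall bottle and squat jar were not touched.

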